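# Cap the bare post of the balcony shelf tier

### The arm

A 6-joint arm with a two-finger parallel gripper is mounted at the origin on the work surface. World frame = base frame: x ahead of the robot, y to its left, z up, the work surface at z = 0. Lengths are in m, angles in degrees, forces in N, time in s.
With the tool pointing down it reaches from about 0.325 to 0.775 m from the base axis. Payload 5.5 kg.
Tool frame: the origin (TCP) lies midway between the tips of the shut fingers; the grasp point (between the pads) lies grip_point_offset behind it (grip_point_offset is the distance from the TCP to the grasp point, in m); z points along the fingers, y is the direction in which the jaws open and shut (so a half turn about z gives the same grasp; the last joint's range is limited). The gripper opens to 88 mm and grips with 3 to 60 N. Pads are 20 mm wide; open, the fingers measure 115 mm over their backs; the gripper's body (75 mm by 178 mm) begins 61 mm behind the grasp point.
Start: joints at [72.153, 5.22, 70.514, -0, 104.267, -3.249], TCP at [0.151, 0.581, 0.223] pointing down, gripper open.
Joint ranges: [-164.24, 164.24], [-49.07, 125.15], [9.68, 141.18], [-86.29, 266.29], [3.28, 154.24], [-151.56, 151.56]. Speed limits (degrees/s): [147.25, 147.25, 172.46, 180, 180, 180].

### API

Orientations are given as [roll, pitch, yaw] about the fixed x, y, z axes, in that order (R = Rz(yaw) Ry(pitch) Rx(roll)).
In Python, from plant import get_obs, capture, get_calibration, job_done, grip_point_offset gives the robot as it stands.
- The arm moves only by the shell command python3 -m crank 'ROWS' [OPENING] [FORCE]. ROWS is JSON, a list of rows, each a list of 2 entries, a list of its own where there are three numbers: the shift along the tool's x, y, z in m, then the turn about the tool's z in degrees. In form: [[[dx, dy, dz], roll], ...]. A call has 1 to 5 rows; each row is the pose to reach, as a shift and turn from the pose commanded when the call began, along the tool's axes at that moment; what a row does not reach only later rows make up. A row lasts 1/10 s, in which the tool goes at most 50 mm and 8.59 degrees, less where a joint would pass 70% of its speed; a pose out of reach is approached as far as the arm can. A call with a gripper value outside its range is refused whole. OPENING is the opening in per cent of the stroke, from 0 (shut) to 100 (fully open), set as the call begins (- or left out, the last holds). The fingers move at their own pace and stop on an object; FORCE is the grip in N (left out, the last holds). Time passes only in rows, so rows that repeat a pose let the fingers close. It gives the time, the measured TCP pose, the force and the opening at its end, in the units of the state.
- get_obs(): the state, without advancing time (a new reading comes with each control period).
- capture(name): name is "scene" or "side" or "wrist"; returns (picture, depth): 480x640x3 uint8, red, green, blue; 480x640 float32, m along the optical axis (not along the pixel's ray), 0 where there is no reading.
- get_calibration(name): a dict with "K" (3x3 intrinsics, pixels), "rvec" (rotation vector, rad) and "tvec" (3), from world to camera coordinates, as OpenCV has them; the wrist camera has in their place "tool_from_camera" (4x4, takes a point from camera to tool coordinates, whose origin is the TCP and whose axes are the flange's). Camera axes: x right, y down, z forward; pixel columns grow to the right and rows downward; lengths in m; the calibration is good to about 2 mm. A picture is of the moment at which its call begins: read the wrist's pose just before it. get_calibration takes no time and is no camera call.
- job_done(): hands the job in, once; it reports no verdict.
The state is a dict: "t": time; "joint_pos": joint angles; "joint_vel": joint speeds; "tau": joint torques, N m; "tcp_pos": TCP position; "eef_rot": TCP orientation; "wrist_force": force on the tool from outside, world axes, zero at the start; "ft_torque": the same for the moment, N m; "grip_width": opening from 0.0 (shut) to 1.0 (fully open).
Only numpy, scipy, OpenCV 4.12 (cv2) and the standard library are available. Lean on these libraries where they do the work, as an engineer would, in place of code of your own. Each camera call takes 0.05 s, during which the arm holds its last target. There are 200 camera calls.

### The job

One post of the low aluminium shelf tier still has its bare tapered spigot. Take the loose post cap that matches the three already fitted, press it down upright onto that spigot until its rim sits fully home on the collar and it stays there by itself, and let go. Do not knock over or shift the green bottle or the steel tumbler.

Things in the scene. Friction and masses are not known exactly. Their poses are not given: they have to be found in the camera images.
- post_cap: Loose grey post cap, round, 85 mm tall, rim down on the table: flared skirt (49 mm rim) below a solid head 34 mm across; grip the head's sides 55 to 80 mm above the rim. Below, a 40 mm mouth leads into a tapered bore 54 mm deep. Origin: rim centre, z up. Wrong lookalikes beside it: a flat foot 25 mm tall and a thin plug 20 mm across. The three caps on the tier are the same but fixed.
- spigot (a point): Centre of the collar's top on the tier's bare post (nearest left corner), 125 mm up, z up. A white springy split spigot rises 50 mm from it, 27 mm wide below, 11 mm at the tip. A cap merely set on stops 7 to 11 mm high; pressing home takes 9 to 15 N, then the rim (cap origin) meets the collar here and stops hard; friction holds it. Fitted caps stand 180 and 260 mm away.
- bottle: Green glass bottle, 66 mm across, 205 mm tall, standing on the table beyond the loose parts. Origin: centre of its base, z up. Leave it alone.
- tumbler: Open stainless tumbler, 72 mm across the rim, 115 mm tall, standing on the tier's deck (90 mm above the table), some 200 mm from the bare spigot. Origin: centre of its base, z up. Leave it alone.
There are look-alikes about, which are no part of the job. Leave any pink look-alike of the post_cap alone.

How it is judged (in metres and radians):
At the end, for the whole second after the job is handed in: The post cap is at rest on the bare spigot, upright within about 8 degrees and within 10 mm of its axis, its rim no more than 4 mm above the collar (z of post_cap in the frame of spigot between -0.006 and 0.004 m and horizontal distance between post_cap and spigot below 0.01 m and angle between post_cap's own z axis and vertical below 0.15 rad and linear speed of post_cap below 0.02 m/s); the robot touches nothing.
It fails at once if the green bottle is shifted by more than 40 mm or tipped over (distance of bottle from where it was at the start of the episode above 0.04 m or angle between bottle's own z axis and vertical above 0.5 rad).
It fails at once if the tumbler is shifted by more than 40 mm or tipped over (distance of tumbler from where it was at the start of the episode above 0.04 m or angle between tumbler's own z axis and vertical above 0.5 rad).
It also fails if it takes over 38 s, if anything falls off the work surface, if the arm or the gripper's body presses on something with over 40 N, if the wrist force passes 120 N, or if a joint passes its speed limit or range.

## Working session

There is one attempt and no reset: what is moved stays moved. The work goes in short steps, Python scripts to look and compute and a shell command to move; the robot and the scene stay as the last step left them, time stands still between calls to the robot, and variables do not carry over. Pictures are saved under pics/ and viewed, about 8 in all and at most 12, crops included, and the job is handed in when it is done.

```bash
ls; mkdir -p pics
cat > h.py <<'E'
import numpy as np, cv2
from scipy.spatial.transform import Rotation as R
from plant import get_obs, capture, get_calibration, grip_point_offset
def cam(n,o=None):
    c=get_calibration(n);K=np.array(c["K"])
    if n=="wrist":
        T=np.array(c["tool_from_camera"]);o=o or get_obs()
        W=np.eye(4);W[:3,:3]=R.from_euler('xyz',o["eef_rot"],degrees=True).as_matrix();W[:3,3]=o["tcp_pos"]
        return K,W@T
    M=np.eye(4);M[:3,:3]=cv2.Rodrigues(np.array(c["rvec"],float))[0];M[:3,3]=np.ravel(c["tvec"])
    return K,np.linalg.inv(M)
def ray(K,T,u,v):
    d=T[:3,:3]@np.linalg.solve(K,[u,v,1.]);return T[:3,3],d
def onz(K,T,u,v,z):
    p,d=ray(K,T,u,v);return p+d*(z-p[2])/d[2]
def pt(K,T,u,v,depth):
    p,d=ray(K,T,u,v);return p+d*depth
def tri(rs):
    A=0;b=0
    for p,d in rs:
        d=d/np.linalg.norm(d);P=np.eye(3)-np.outer(d,d);A=A+P;b=b+P@p
    x=np.linalg.solve(A,b);return x,[np.linalg.norm((np.eye(3)-np.outer(d,d)/(d@d))@(x-p)) for p,d in rs]
E
python3 - <<'E'
from h import *
import json
print(get_obs(),grip_point_offset)
for n in("scene","side","wrist"):
    o=get_obs();p,d=capture(n);np.savez(f"{n}0.npz",p=p,d=d,o=json.dumps({k:np.array(v).tolist() for k,v in o.items()}))
    cv2.imwrite(f"pics/{n}0.png",p[:,:,::-1]);K,T=cam(n,o);print(n,K[0,0],K[:2,2],T[:3].round(3).tolist())
E
```

```text
pics
{'t': 0.0, 'joint_pos': array([ 7.21521356e+01,  5.26239236e+00,  7.05815286e+01,  4.72219207e-04,
        1.04266875e+02, -3.24798675e+00]), 'joint_vel': array([-0.00061934,  0.11791139, -0.00172748, -0.01788352, -0.08568019,
        0.04483893]), 'tau': array([-9.27548390e-04, -4.46467924e+01, -4.06437457e+01,  6.97579421e-02,
        2.93161743e-02, -1.61573830e-04]), 'tcp_pos': array([0.15114077, 0.58034312, 0.22151783]), 'eef_rot': array([-1.79889408e+02, -6.73457399e-03,  1.65400232e+02]), 'wrist_force': array([ 0.0992071 , -0.01765717, -0.21466622]), 'ft_torque': array([-0.01706106, -0.0152237 , -0.01523074]), 'grip_width': 0.9994978047971746} 0.0187
scene 501.2216450110092 [320.90121283 236.73977797] [[0.891, 0.357, -0.282, 0.875], [0.455, -0.708, 0.541, -0.5], [-0.006, -0.61, -0.792, 0.94]]
side 596.9840341447189 [323.45558403 243.99500604] [[0.954, -0.227, 0.195, 0.395], [-0.299, -0.723, 0.622, -0.603], [-0.0, -0.652, -0.758, 0.903]]
wrist 365.43761990827574 [320.26745505 234.36882372] [[0.252, 0.939, 0.234, 0.087], [0.968, -0.244, -0.063, 0.599], [-0.002, 0.242, -0.97, 0.383]]
```

View pics/scene0.png

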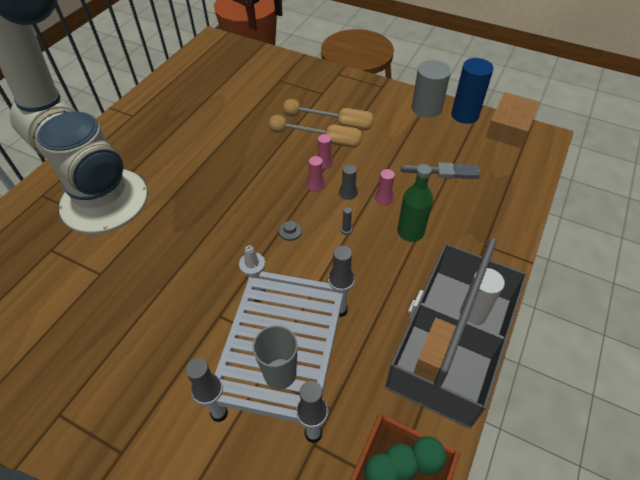

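View pics/side0.png

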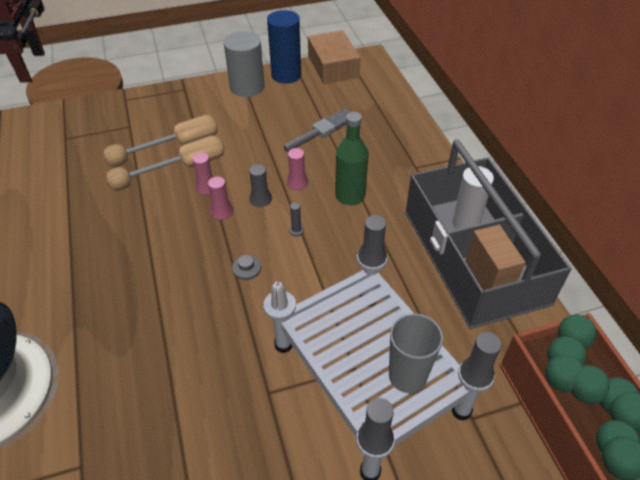

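Scene view: loose grey upright at (348,183), flat foot at (290,230), thin plug at (347,221), pinks at (316,173), (324,151) and (386,187), bare spigot at (251,260). Side view: grey upright at (260,186), plug (296,219), foot (247,265), spigot (280,305). The grey upright at scene (348,183) fits: it is full size, flared and the same grey as the fitted caps. I'll confirm that in one crop and measure it.

```bash
cat > m.py <<'E'
from h import *
out=[]
boxes={"scene":((300,240,110,215-45),),}
def cloud(n):
    z=np.load(n+"0.npz");K,T=cam(n);d=z["d"].astype(float);v,u=np.mgrid[:480,:640]
    r=np.stack([u,v,np.ones_like(u)],-1)@np.linalg.inv(K).T*d[...,None]
    P=r@T[:3,:3].T+T[:3,3];P[d==0]=np.nan;return z["p"],P,K,T
for n,cap,sp in(("scene",(348,183),(251,260)),("side",(260,186),(280,305))):
    p,P,K,T=cloud(n)
    for nm,(u,v),r in(("cap",cap,22),("spig",sp,28)):
        Q=P[v-r:v+r,u-r:u+r].reshape(-1,3);z=Q[:,2]
        print(n,nm,"zmax",np.nanpercentile(z,99.5).round(3))
        for lo,hi in((.0,.01),(.01,.03),(.06,.08),(.08,.092),(.118,.13),(.13,.15),(.165,.18)):
            s=Q[(z>lo)&(z<hi)]
            if len(s)>3 and lo>.005: print("  z",lo,hi,len(s),"mean",s.mean(0).round(4),"x",np.percentile(s[:,0],[2,98]).round(4),"y",np.percentile(s[:,1],[2,98]).round(4))
    c=np.hstack([cv2.resize(p[v-45:v+45,u-45:u+45],(400,400),interpolation=cv2.INTER_CUBIC) for u,v in(cap,sp)]);out.append(c)
cv2.imwrite("pics/crop.png",cv2.resize(np.vstack(out),(600,600))[:,:,::-1])
E
python3 m.py
```

```text
scene cap zmax 0.087
  z 0.01 0.03 144 mean [0.5294 0.296  0.0187] x [0.4474 0.5578] y [0.2761 0.3644]
  z 0.06 0.08 75 mean [0.5418 0.2874 0.0701] x [0.5247 0.5534] y [0.2812 0.3011]
  z 0.08 0.092 125 mean [0.5367 0.2977 0.0838] x [0.5221 0.5515] y [0.2827 0.3145]
scene spig zmax 0.174
  z 0.06 0.08 6 mean [ 0.5194 -0.0661  0.077 ] x [0.5019 0.5384] y [-0.0857 -0.0546]
  z 0.08 0.092 407 mean [ 0.5192 -0.0696  0.0889] x [0.4903 0.5494] y [-0.0941 -0.047 ]
  z 0.118 0.13 319 mean [ 0.4963 -0.0677  0.1243] x [0.4674 0.5156] y [-0.0871 -0.0388]
  z 0.13 0.15 93 mean [ 0.4967 -0.0688  0.1398] x [0.483  0.5041] y [-0.0759 -0.0552]
  z 0.165 0.18 80 mean [ 0.4933 -0.0643  0.1714] x [0.4843 0.5007] y [-0.0718 -0.0545]
side cap zmax 0.088
  z 0.01 0.03 189 mean [0.5352 0.2864 0.0194] x [0.5161 0.5572] y [0.2762 0.3016]
  z 0.06 0.08 122 mean [0.5357 0.2874 0.0698] x [0.521  0.5526] y [0.2818 0.2961]
  z 0.08 0.092 173 mean [0.5368 0.2974 0.0852] x [0.5214 0.552 ] y [0.2827 0.3153]
side spig zmax 0.175
  z 0.06 0.08 65 mean [ 0.4859 -0.0717  0.0709] x [0.4788 0.5029] y [-0.0848 -0.0622]
  z 0.08 0.092 520 mean [ 0.514  -0.0737  0.089 ] x [0.4812 0.5387] y [-0.1006 -0.0454]
  z 0.118 0.13 492 mean [ 0.4902 -0.0694  0.1251] x [0.4676 0.5148] y [-0.087  -0.0423]
  z 0.13 0.15 141 mean [ 0.4903 -0.0701  0.1397] x [0.4789 0.5034] y [-0.075  -0.0606]
  z 0.165 0.18 125 mean [ 0.491  -0.0645  0.1717] x [0.4827 0.5003] y [-0.0718 -0.055 ]
```

View pics/crop.png

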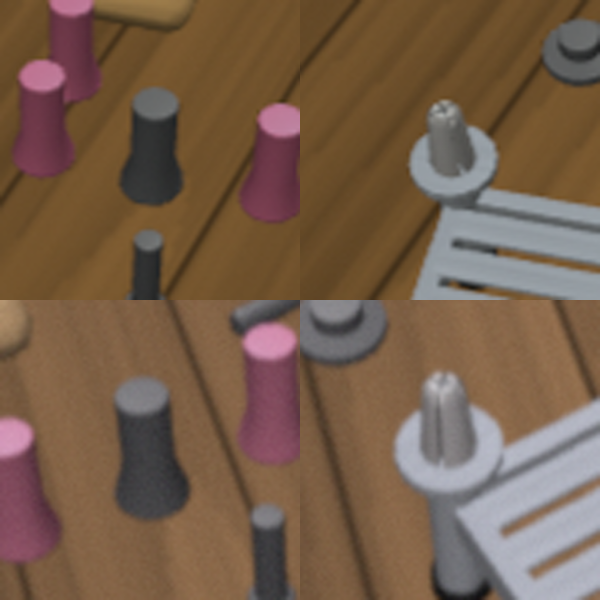

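View pics/wrist0.png

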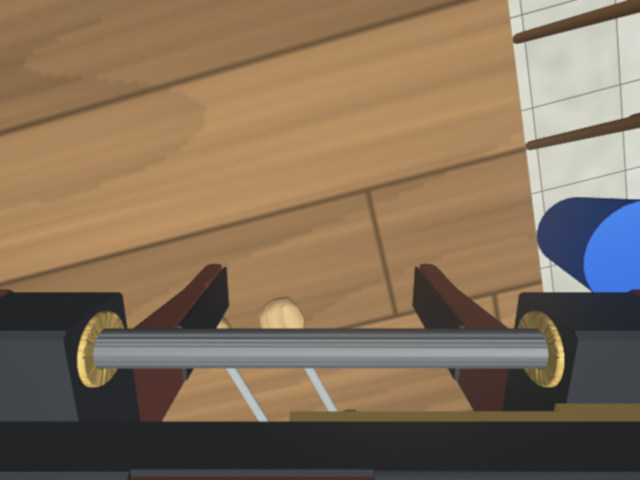

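The crop confirms the flared full-size grey cap, and the bare split spigot on its collar. The cap is at about (0.537, 0.298) with its top at 0.086, and the spigot at about (0.491, -0.064) with the collar at 0.125. The wrist view shows only table. Next I'll locate the neighbours to choose the jaw angle.

```bash
cat > n.py <<'E'
from m import cloud
from h import *
cap=np.array([.537,.2985])
for n in("scene","side"):
    p,P,K,T=cloud(n);hsv=cv2.cvtColor(p,cv2.COLOR_RGB2HSV)
    for nm,m in(("pink",(hsv[...,0]>155)&(hsv[...,1]>70)&(hsv[...,2]>80)),("green",(hsv[...,0]>45)&(hsv[...,0]<80)&(hsv[...,1]>90))):
        k,l,s,_=cv2.connectedComponentsWithStats(m.astype(np.uint8))
        for i in range(1,k):
            if s[i,4]<250: continue
            Q=P[l==i];Q=Q[np.isfinite(Q[:,2])];t=np.percentile(Q[:,2],98)
            Q=Q[Q[:,2]>t-.012];c=Q[:,:2].mean(0)
            print(n,nm,s[i].tolist(),"ztop",t.round(3),"xy",c.round(3),"dist/dir from cap",np.linalg.norm(c-cap).round(3),np.degrees(np.arctan2(*(c-cap)[::-1])).round(0))
    h=P[...,2];m=(h>.2)&(h<.225);k,l,s,_=cv2.connectedComponentsWithStats(m.astype(np.uint8))
    for i in range(1,k):
        if s[i,4]>60: print(n,"z.2-.225",s[i].tolist(),P[l==i].mean(0).round(3))
E
python3 n.py | grep -v "  z\|zmax"
python3 - <<'E'
from h import *
o=get_obs();Rm=R.from_euler('xyz',o["eef_rot"],degrees=True).as_matrix()
print(Rm.round(3)); print(Rm.T@(np.array([.537,.2985,.25])-o["tcp_pos"]))
E
```

```text
scene pink [307, 134, 26, 57, 866] ztop 0.087 xy [0.444 0.324] dist/dir from cap 0.096 165.0
scene pink [375, 169, 20, 36, 498] ztop 0.087 xy [0.626 0.32 ] dist/dir from cap 0.092 14.0
scene green [398, 176, 35, 66, 1537] ztop 0.183 xy [0.725 0.244] dist/dir from cap 0.196 -16.0
scene green [364, 437, 82, 43, 2450] ztop 0.131 xy [ 0.898 -0.265] dist/dir from cap 0.669 -57.0
scene z.2-.225 [10, 94, 61, 37, 789] [-0.114  0.023  0.213]
scene z.2-.225 [38, 120, 70, 48, 1000] [ 0.055 -0.028  0.212]
scene z.2-.225 [417, 164, 14, 13, 145] [0.723 0.252 0.206]
scene z.2-.225 [333, 245, 19, 18, 273] [ 0.666 -0.018  0.209]
scene z.2-.225 [252, 325, 45, 43, 335] [ 0.645 -0.224  0.204]
scene z.2-.225 [185, 358, 23, 23, 411] [ 0.561 -0.314  0.209]
scene z.2-.225 [299, 381, 23, 24, 431] [ 0.734 -0.267  0.209]
scene z.2-.225 [9, 469, 25, 11, 85] [ 0.431 -0.547  0.201]
side pink [286, 147, 22, 43, 682] ztop 0.088 xy [0.624 0.321] dist/dir from cap 0.09 15.0
side pink [193, 153, 40, 67, 1329] ztop 0.087 xy [0.442 0.323] dist/dir from cap 0.098 165.0
side green [336, 127, 32, 78, 1566] ztop 0.179 xy [0.719 0.244] dist/dir from cap 0.19 -17.0
side green [547, 316, 93, 164, 6636] ztop 0.137 xy [ 0.887 -0.355] dist/dir from cap 0.741 -62.0
side z.2-.225 [346, 112, 16, 13, 163] [0.722 0.251 0.206]
side z.2-.225 [365, 215, 21, 20, 345] [ 0.664 -0.018  0.209]
side z.2-.225 [390, 313, 53, 47, 478] [ 0.647 -0.224  0.204]
side z.2-.225 [475, 332, 27, 25, 522] [ 0.731 -0.268  0.209]
side z.2-.225 [366, 397, 28, 29, 627] [ 0.558 -0.314  0.209]
[[-0.968  0.252 -0.   ]
 [ 0.252  0.968 -0.002]
 [ 0.    -0.002 -1.   ]]
[-0.44443405 -0.17557757 -0.02800341]
```

The current jaw angle already suits: the fingers close along roughly ±y, clear of the pinks along x and of the bottle, which is 190 mm away. So I'll keep the yaw and go above the cap.

```bash
python3 -m crank '[[[-0.03,-0.012,0],0],[[-0.076,-0.03,0],0],[[-0.122,-0.048,0],0],[[-0.168,-0.066,0],0],[[-0.214,-0.085,0],0]]' 100 20
python3 -m crank '[[[-0.046,-0.018,0],0],[[-0.092,-0.036,0],0],[[-0.138,-0.054,0],0],[[-0.184,-0.073,0],0],[[-0.230,-0.091,0],0]]'
python3 -m crank '[[[0,0,0],0],[[0,0,0],0],[[0,0,0],0]]'
python3 - <<'E'
from h import *
o=get_obs();p,d=capture("wrist");cv2.imwrite("pics/w1.png",p[:,:,::-1])
Rm=R.from_euler('xyz',o["eef_rot"],degrees=True).as_matrix();print(o["tcp_pos"],o["eef_rot"],Rm.T@(np.array([.537,.2985,.053])-o["tcp_pos"]))
K,T=cam("wrist",o);v,u=np.mgrid[:480,:640];P=(np.stack([u,v,np.ones_like(u)],-1)@np.linalg.inv(K).T*d[...,None])@T[:3,:3].T+T[:3,3]
m=(d>0)&(abs(P[...,2]-.086)<.006)&(abs(P[...,0]-.537)<.03)&(abs(P[...,1]-.2985)<.03)
print(m.sum(),P[m].mean(0) if m.any() else 0,np.percentile(P[m],[2,98],axis=0) if m.any() else 0)
E
```

```text
t: 0.65
tcp_pos: [0.338, 0.4431, 0.2223]
eef_rot: [-180.0, -0.0, 165.4]
wrist_force: [1.3, 0.2, -0.1]
grip_width: 0.999
t: 1.15
tcp_pos: [0.5378, 0.2968, 0.2224]
eef_rot: [-180.0, -0.0, 165.4]
wrist_force: [-0.1, 0.7, 0.6]
grip_width: 0.999
t: 1.45
tcp_pos: [0.5358, 0.2991, 0.2225]
eef_rot: [180.0, -0.0, 165.4]
wrist_force: [0.0, 0.7, -0.4]
grip_width: 1.0
[0.53577601 0.29911636 0.2225133 ] [ 1.79995789e+02 -4.19602669e-02  1.65447230e+02] [-0.00146374 -0.00030149  0.16951225]
1235 [0.5366239  0.30119    0.08445686] [[0.52175651 0.28605088 0.08204039]
 [0.55203104 0.31603994 0.08605282]]
```

View pics/w1.png

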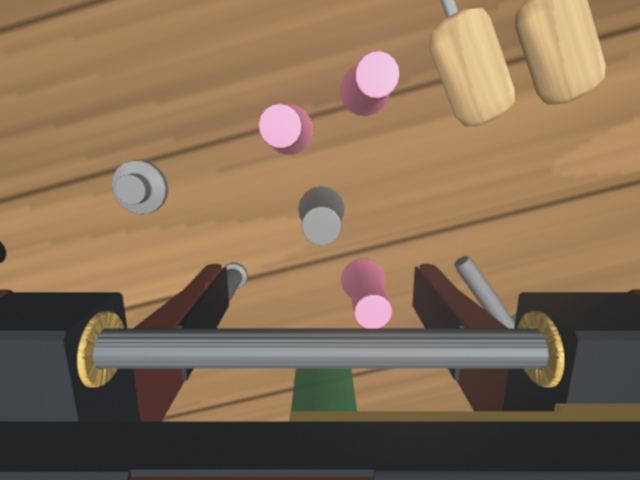

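The wrist view shows the grey cap centred at (322,225), with the thin plug at (236,272) looking near the left finger. I'll check its clearance before descending.

Run:
```python
from h import *
o=get_obs();p,d=capture("wrist");K,T=cam("wrist",o)
Rm=R.from_euler('xyz',o["eef_rot"],degrees=True).as_matrix()
for u,v in((237,270),(240,268),(236,280),(139,187)):
    w=pt(K,T,u,v,d[v,u]);print(u,v,w.round(3),"tool",(Rm.T@(w-o["tcp_pos"])).round(3))
z=np.load("scene0.npz");K,T=cam("scene")
for u,v in((347,209),(347,225)):
    w=pt(K,T,u,v,z["d"][v,u]);print("scene",u,v,w.round(3),"tool",(Rm.T@(w-o["tcp_pos"])).round(3))
```

```text
237 270 [0.579 0.196 0.008] tool [-0.068 -0.089  0.215]
240 268 [0.578 0.2   0.006] tool [-0.066 -0.086  0.217]
236 280 [0.583 0.198 0.028] tool [-0.072 -0.086  0.195]
139 187 [0.468 0.134 0.024] tool [ 0.024 -0.177  0.198]
scene 347 209 [0.585 0.188 0.076] tool [-0.076 -0.096  0.147]
scene 347 225 [0.59 0.18 0.03] tool [-0.083 -0.102  0.193]
```

The plug is 70 mm or more from the finger's path, so the descent is clear.

```bash
python3 -m crank '[[[-0.001,0.001,0.04],0],[[-0.001,0.001,0.08],0],[[-0.001,0.001,0.12],0],[[-0.001,0.001,0.15],0],[[-0.001,0.001,0.169],0]]'
python3 -m crank '[[[0,0,0],0],[[0,0,0],0],[[0,0,0],0]]'
python3 -m crank '[[[0,0,0],0],[[0,0,0],0],[[0,0,0],0],[[0,0,0],0],[[0,0,0],0]]' 0 30
python3 -m crank '[[[0,0,0],0],[[0,0,0],0],[[0,0,0],0],[[0,0,0],0],[[0,0,0],0]]'
```

```text
t: 2.05
tcp_pos: [0.5354, 0.2998, 0.0505]
eef_rot: [-179.9, -0.2, 165.5]
wrist_force: [0.0, -0.0, -0.2]
grip_width: 0.996
t: 2.35
tcp_pos: [0.5384, 0.3001, 0.0561]
eef_rot: [179.9, 0.2, 165.5]
wrist_force: [0.1, -0.1, -0.3]
grip_width: 1.001
t: 2.85
tcp_pos: [0.5378, 0.2991, 0.0537]
eef_rot: [-180.0, 0.0, 165.4]
wrist_force: [0.5, -0.3, -0.5]
grip_width: 0.585
t: 3.35
tcp_pos: [0.5377, 0.2991, 0.0535]
eef_rot: [-180.0, -0.0, 165.4]
wrist_force: [-0.6, -0.4, 0.3]
grip_width: 0.379
```

The gripper stopped at 33 mm, about the 34 mm head. Now lift.

```bash
python3 -m crank '[[[0,0,-0.02],0],[[0,0,-0.06],0],[[0,0,-0.105],0],[[0,0,-0.15],0],[[0,0,-0.19],0]]'
python3 -m crank '[[[0,0,-0.03],0],[[0,0,-0.04],0],[[0,0,-0.04],0],[[0,0,-0.04],0],[[0,0,-0.04],0]]'
python3 - <<'E'
from h import *
o=get_obs();Rm=R.from_euler('xyz',o["eef_rot"],degrees=True).as_matrix();print(o["tcp_pos"],o["grip_width"],o["wrist_force"],Rm.T@(np.array([.491,-.0635,.285])-o["tcp_pos"]))
E
```

```text
t: 3.85
tcp_pos: [0.5376, 0.2991, 0.2461]
eef_rot: [180.0, 0.1, 165.4]
wrist_force: [-0.2, 0.2, 0.1]
grip_width: 0.381
t: 4.35
tcp_pos: [0.5373, 0.2989, 0.2806]
eef_rot: [-179.8, -0.2, 165.4]
wrist_force: [0.5, 0.2, -0.3]
grip_width: 0.382
[0.5373356  0.29891873 0.28056063] 0.3817633103925585 [ 0.48770339  0.24267789 -0.30053251] [-0.04649259 -0.36240863 -0.00352888]
```

```bash
python3 -m crank '[[[-0.003,-0.025,0],0],[[-0.008,-0.065,0],0],[[-0.014,-0.11,0],0],[[-0.020,-0.155,0],0],[[-0.025,-0.195,0],0]]'
python3 -m crank '[[[-0.005,-0.04,0],0],[[-0.010,-0.08,0],0],[[-0.015,-0.12,0],0],[[-0.019,-0.15,0],0],[[-0.0215,-0.167,0],0]]'
python3 -m crank '[[[0,0,0],0],[[0,0,0],0],[[0,0,0],0],[[0,0,0],0]]'
python3 - <<'E'
from h import *
o=get_obs();print(o["tcp_pos"],o["eef_rot"],o["grip_width"])
out=[]
for n,z0 in(("scene",(251,240)),("side",(280,275))):
    p,d=capture(n);K,T=cam(n);np.savez(n+"1.npz",p=p,d=d)
    u,v=z0;out.append(cv2.resize(p[v-70:v+70,u-70:u+70],(400,400),interpolation=cv2.INTER_CUBIC))
    vv,uu=np.mgrid[:480,:640];P=(np.stack([uu,vv,np.ones_like(uu)],-1)@np.linalg.inv(K).T*d[...,None])@T[:3,:3].T+T[:3,3]
    near=(d>0)&(np.hypot(P[...,0]-.491,P[...,1]+.0635)<.045)
    for lo,hi in((.205,.23),(.23,.245),(.245,.27),(.275,.3),(.12,.13)):
        m=near&(P[...,2]>lo)&(P[...,2]<hi)
        if m.sum()>5: print(n,lo,hi,m.sum(),P[m].min(0).round(4),P[m].max(0).round(4))
    near=near&(P[...,2]>.19); print("rim z min",P[near][:,2].min() if near.any() else None)
cv2.imwrite("pics/hold.png",np.hstack(out)[:,:,::-1])
E
```

```text
t: 4.85
tcp_pos: [0.5118, 0.1023, 0.2816]
eef_rot: [-179.9, -0.2, 165.4]
wrist_force: [-0.2, 0.2, 0.5]
grip_width: 0.382
t: 5.35
tcp_pos: [0.4906, -0.0651, 0.2817]
eef_rot: [-180.0, -0.2, 165.3]
wrist_force: [0.0, 0.5, -1.7]
grip_width: 0.384
t: 5.75
tcp_pos: [0.4916, -0.0619, 0.2833]
eef_rot: [180.0, -0.0, 165.5]
wrist_force: [0.6, 0.2, -1.5]
grip_width: 0.384
[ 0.49159375 -0.06194893  0.28330916] [ 1.79992039e+02 -2.97702731e-02  1.65486849e+02] 0.38378606811103594
scene 0.23 0.245 184 [ 0.4723 -0.0866  0.2305] [ 0.515  -0.0424  0.245 ]
scene 0.245 0.27 256 [ 0.4743 -0.0824  0.245 ] [ 0.5128 -0.0456  0.27  ]
scene 0.275 0.3 251 [ 0.473  -0.0902  0.2756] [ 0.5091 -0.0402  0.3   ]
scene 0.12 0.13 307 [ 0.4659 -0.0886  0.1201] [ 0.5169 -0.0362  0.1299]
rim z min 0.2288385001381148
side 0.23 0.245 271 [ 0.467  -0.0863  0.2301] [ 0.5155 -0.0518  0.245 ]
side 0.245 0.27 400 [ 0.4698 -0.0834  0.245 ] [ 0.5116 -0.0518  0.2699]
side 0.275 0.3 141 [ 0.4742 -0.0895  0.275 ] [ 0.5051 -0.065   0.2999]
side 0.12 0.13 473 [ 0.4661 -0.0876  0.1201] [ 0.5173 -0.0379  0.13  ]
rim z min 0.22970237821727602
```

View pics/hold.png

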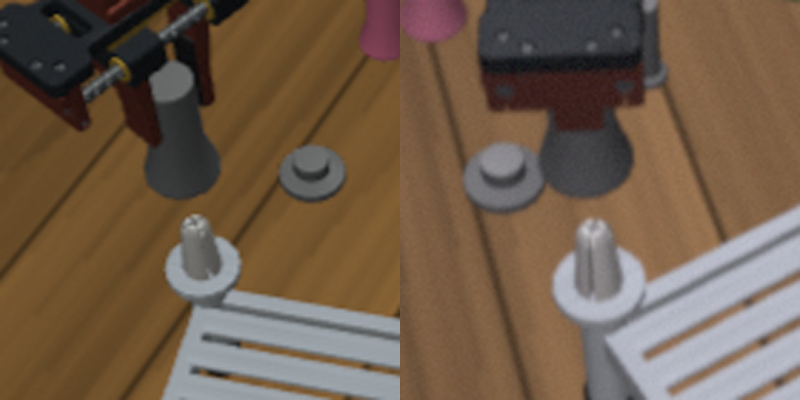

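The cap hangs upright with its rim at 0.2295, within 1–2 mm of the spigot axis in both views. I'll firm up the grip and lower it.

```bash
python3 -m crank '[[[0,0,0.015],0],[[0,0,0.035],0],[[0,0,0.055],0],[[0,0,0.070],0],[[0,0,0.080],0]]' 0 60
python3 -m crank '[[[0,0,0.003],0],[[0,0,0.006],0],[[0,0,0.009],0],[[0,0,0.012],0],[[0,0,0.012],0]]'
python3 -c "from h import *;o=get_obs();print(o['tcp_pos'],o['wrist_force'],o['grip_width'])"
```

```text
t: 6.35
tcp_pos: [0.4912, -0.0625, 0.2022]
eef_rot: [-180.0, -0.1, 165.4]
wrist_force: [0.9, 0.3, -0.3]
grip_width: 0.382
t: 6.85
tcp_pos: [0.4918, -0.0627, 0.1918]
eef_rot: [180.0, 0.0, 165.4]
wrist_force: [1.2, 1.0, -2.0]
grip_width: 0.382
[ 0.49176451 -0.06265468  0.1917993 ] [ 1.21807829  0.97711179 -2.04221326] 0.3820038489806605
```

```bash
python3 -m crank '[[[0,0,0.001],0],[[0,0,0.002],0],[[0,0,0.003],0],[[0,0,0.004],0],[[0,0,0.005],0]]'
python3 -m crank '[[[0,0,0.001],0],[[0,0,0.002],0],[[0,0,0.003],0],[[0,0,0.004],0],[[0,0,0.004],0]]'
python3 -c "from h import *;o=get_obs();print(o['tcp_pos'],o['wrist_force'],o['grip_width'])"
```

```text
t: 7.35
tcp_pos: [0.4918, -0.0626, 0.1871]
eef_rot: [180.0, 0.1, 165.4]
wrist_force: [0.3, 3.9, 3.3]
grip_width: 0.379
t: 7.85
tcp_pos: [0.4918, -0.0625, 0.1837]
eef_rot: [179.9, 0.1, 165.4]
wrist_force: [0.2, 4.8, 6.9]
grip_width: 0.375
[ 0.49183545 -0.06250155  0.18366108] [0.19764149 4.82792176 6.85406335] 0.3748207124550773
```

Contact is building: 7 N up, 4.8 N sideways in +y, so the axis is a touch further +y. I'll ease +1 mm and press on.

```bash
python3 -m crank '[[[0,0.0005,0.001],0],[[0,0.001,0.002],0],[[0,0.001,0.003],0],[[0,0.001,0.004],0],[[0,0.001,0.004],0]]'
python3 -m crank '[[[0,0,0.001],0],[[0,0,0.002],0],[[0,0,0.002],0],[[0,0,0.002],0]]'
python3 -c "from h import *;o=get_obs();print(o['tcp_pos'],o['wrist_force'],o['grip_width'])"
```

```text
t: 8.35
tcp_pos: [0.492, -0.0623, 0.1807]
eef_rot: [-180.0, 0.1, 165.4]
wrist_force: [-1.8, 3.2, 11.2]
grip_width: 0.379
t: 8.75
tcp_pos: [0.492, -0.0623, 0.1793]
eef_rot: [-180.0, 0.2, 165.4]
wrist_force: [-2.2, 2.3, 12.6]
grip_width: 0.377
[ 0.49201919 -0.06231778  0.1792507 ] [-2.15633237  2.29243261 12.58546324] 0.3767641327580192
```

Not yet a hard stop, so keep going until the force climbs.

```bash
python3 -m crank '[[[0,0,0.001],0],[[0,0,0.002],0],[[0,0,0.003],0],[[0,0,0.003],0]]'
python3 -m crank '[[[0,0,0.001],0],[[0,0,0.002],0],[[0,0,0.002],0]]'
python3 -c "from h import *;o=get_obs();print(o['tcp_pos'],o['wrist_force'],o['grip_width'])"
```

```text
t: 9.15
tcp_pos: [0.4922, -0.0623, 0.1783]
eef_rot: [-180.0, 0.3, 165.4]
wrist_force: [-5.1, 2.7, 20.0]
grip_width: 0.375
t: 9.45
tcp_pos: [0.4923, -0.0623, 0.1783]
eef_rot: [-180.0, 0.4, 165.4]
wrist_force: [-8.2, 4.2, 28.7]
grip_width: 0.375
[ 0.4922663  -0.06234738  0.17826308] [-8.2394546   4.18527626 28.65796423] 0.37535365763513845
```

This is a hard stop at TCP z = 0.1783 (predicted 0.1787) with the force rising past 28 N. I'll unload, open, look, then retreat.

```bash
python3 -m crank '[[[0,0,-0.002],0],[[0,0,-0.003],0],[[0,0,-0.003],0]]'
python3 -m crank '[[[0,0,0],0],[[0,0,0],0],[[0,0,0],0],[[0,0,0],0],[[0,0,0],0]]' 100 20
python3 -m crank '[[[0,0,0],0],[[0,0,0],0],[[0,0,0],0],[[0,0,-0.005],0],[[0,0,-0.01],0]]'
python3 -m crank '[[[0,0,-0.03],0],[[0,0,-0.07],0],[[0,0,-0.11],0],[[0,0,-0.15],0],[[0,0,-0.15],0]]'
python3 -m crank '[[[0,0.04,0],0],[[0,0.08,0],0],[[0,0.12,0],0],[[0,0.15,0],0],[[0,0.15,0],0]]'
python3 - <<'E'
from h import *
out=[]
for n,z0 in(("scene",(270,270)),("side",(310,310))):
    p,d=capture(n);K,T=cam(n);u,v=z0
    out.append(cv2.resize(p[v-80:v+80,u-80:u+80],(400,400),interpolation=cv2.INTER_CUBIC))
    vv,uu=np.mgrid[:480,:640];P=(np.stack([uu,vv,np.ones_like(uu)],-1)@np.linalg.inv(K).T*d[...,None])@T[:3,:3].T+T[:3,3]
    for nm,c in(("mine",(.491,-.063)),("f1",(.665,-.018)),("f2",(.56,-.314))):
        m=(d>0)&(np.hypot(P[...,0]-c[0],P[...,1]-c[1])<.04)&(P[...,2]>.2)&(P[...,2]<.23);Q=P[m]
        print(n,nm,m.sum(),"top median z",np.median(Q[Q[:,2]>.205][:,2]).round(4),"xy",Q[Q[:,2]>.205].mean(0).round(4))
    z=np.load(n+"0.npz")["p"].astype(int);D=abs(z-p).max(2)
    for nm,(x0,x1,y0,y1) in {"scene":{"tumbler":(250,302,325,395),"bottle":(398,435,165,242)},"side":{"tumbler":(388,442,312,392),"bottle":(334,370,112,205)}}[n].items():
        print(nm,"mean change",D[y0:y1,x0:x1].mean().round(1))
cv2.imwrite("pics/end.png",np.hstack(out)[:,:,::-1])
E
```

```text
t: 9.75
tcp_pos: [0.4921, -0.0623, 0.1783]
eef_rot: [-180.0, 0.2, 165.4]
wrist_force: [-4.0, 3.2, 17.2]
grip_width: 0.378
t: 10.25
tcp_pos: [0.4915, -0.0621, 0.174]
eef_rot: [-180.0, -0.1, 165.4]
wrist_force: [-0.3, 1.1, -0.3]
grip_width: 0.791
t: 10.75
tcp_pos: [0.4917, -0.0619, 0.185]
eef_rot: [-180.0, -0.0, 165.4]
wrist_force: [0.6, 0.8, 0.1]
grip_width: 1.0
t: 11.25
tcp_pos: [0.4926, -0.0621, 0.342]
eef_rot: [180.0, 0.6, 165.4]
wrist_force: [-0.0, -0.8, 0.7]
grip_width: 0.999
t: 11.75
tcp_pos: [0.5298, 0.0863, 0.3334]
eef_rot: [180.0, -0.1, 165.7]
wrist_force: [0.3, -0.3, 0.0]
grip_width: 1.001
scene mine 257 top median z 0.2093 xy [ 0.4923 -0.0635  0.2091]
scene f1 276 top median z 0.2095 xy [ 0.6654 -0.0166  0.2094]
scene f2 407 top median z 0.2097 xy [ 0.56   -0.3137  0.2096]
tumbler mean change 2.7
bottle mean change 2.2
side mine 401 top median z 0.2099 xy [ 0.4911 -0.0633  0.2098]
side f1 335 top median z 0.2101 xy [ 0.6642 -0.0167  0.2099]
side f2 624 top median z 0.2101 xy [ 0.5584 -0.3137  0.21  ]
tumbler mean change 3.6
bottle mean change 3.6
```

View pics/end.png

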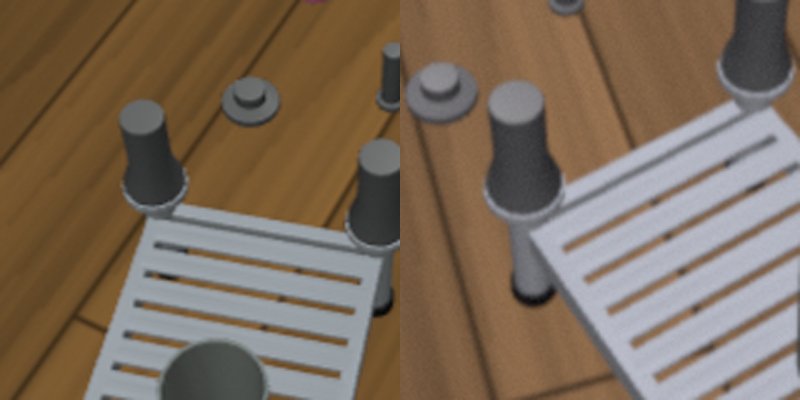

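The cap is seated on the collar like the fitted ones: its top is at 0.2093/0.2099 against 0.2095–0.2101 for theirs. The gripper is clear and the bottle and tumbler haven't moved.

```bash
python3 -c "from plant import job_done;print(job_done())"
```

```text
the job is handed in; nothing more can be done
None
```

I took the loose grey post cap that matches the fitted ones and pressed it upright onto the bare spigot. It hit a hard stop with the force rising to about 29 N, at TCP z 0.1783 against the predicted 0.1787. I then released it, backed clear and handed the job in at about 12 s of the 38 s allowed.

- **Seating:** in both fixed views the cap's top is within 0.5 mm of the fitted caps' tops. It is within about 1 mm of the spigot axis and stands by itself, upright by eye in the final crop.
- **Left alone:** the bottle and tumbler show only noise-level change from the first pictures, and the gripper is touching nothing.
- **Disagreements:** the views differed by 1–2 mm on positions. A sideways load of up to 5 N early in the press showed a small offset, which I eased by 1 mm. The sideways load rose again, to about 9 N, against the hard stop. No check failed.

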